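# Weigh and pack a carton from the pastry keep

### The job

The yellow carton stands in one compartment of the pastry keep: slide the clear door above it well aside, over or under the other door, and lift the carton out. Lay the carton down gently on its side on the steel platform of the scale, without letting it topple or drop, and let go of it so that it is weighed. Then take it again and lay it in the empty lane of the grey tray, lengthwise between the ridges, flat on the tray floor, and leave the green carton and the jar where they are.

Things in the scene. Friction and masses are not known exactly. Their poses are not given: they have to be found in the camera images.
- case: White pastry keep, 190 (x) by 420 (y) mm, clear long walls 8 mm thick, fixed; top closed by two clear sliding doors, side rails 152 mm above the table, handles (tallest) 182 mm. Origin: centre of its underside; x away from the robot, y (long side) to the robot's left. A partition at y = 0 makes a left (+y) and a right (-y) compartment, each about 174 by 200 mm inside, floor 6 mm above the table.
- door_left (a joint): Slide of the left door (orange handle), in m: 0 = shut over the left (+y) compartment, grows as it slides along the keep's -y over the right door; stop at 0.165. Stays where it is left; friction 1.5 N plus damping of 6 N per m/s.
- door_right (a joint): Slide of the right door (blue handle), in m: 0 = shut over the right (-y) compartment, grows as it slides along the keep's +y beneath the left door; stop at 0.165. Same friction.
- door_left_handle (a point): Point in the left door's orange upright handle, a bar 80 mm along the keep's x, 12 mm thick along y, 30 mm tall above its door, near the door's outer end. The point lies 10 mm below the bar's top, 172 mm above the table. The door's upper face is at 152 mm.
- door_right_handle (a point): Point in the right door's blue upright handle, a bar 80 mm along the keep's x, 12 mm thick along y, near the door's outer end. The point lies 10 mm below the bar's top (same height as the orange one), 172 mm above the table. The door's upper face is at 145 mm.
- carton_mid (a point): Centre of the yellow pastry carton with red bands, 46 by 46 by 130 mm, 0.15 to 0.31 kg, rigid. z runs along its 130 mm length; x and y are square to its sides. It starts upright on the inner floor of the left or right compartment, its top 136 mm above the table.
- scale_top (a point): Centre of the scale's flat steel platform, 160 (x) by 240 (y) mm, 30 mm above the table. z up. Fixed and rigid. The grey console with a dark display stands lower at the -x side.
- lane (a point): Centre of the floor of the tray's empty lane (the one nearer the robot), 5 mm above the table. The lane runs along y, 185 mm long inside and 92 mm wide (x) between ridges that stand 8 mm above its floor. The next lane's centre is 98 mm further along +x. Tray fixed.
- packed_mid (a point): Centre of the green carton, 46 by 46 by 130 mm, that already lies in the tray's far lane along y. Leave it.
- jar: Amber jar with white cap, 56 mm across, 105 mm tall, upright in the keep's other compartment; origin at the centre of its underside. Leave it.

How it is judged:
On the way, in this order (a step that is already met when the one before it is completed fails the run):
1. the door above the carton is slid aside (at least 120 mm) while the carton still stands in its compartment (((value of joint door_left above 0.12 m and y of carton_mid in the frame of case above 0 m and height (world z) of carton_mid below 0.1 m) or (value of joint door_right above 0.12 m and y of carton_mid in the frame of case below 0 m and height (world z) of carton_mid below 0.1 m))), for 0.1 s.
2. the carton lies on its side on the scale's platform, let go (angle between carton_mid's own z axis and vertical between 1.45 and 1.69 rad and contact force between carton and the fingers below 0.1 N and linear speed of carton below 0.02 m/s and contact force between carton and scale above 0.3 N and z of carton_mid in the frame of scale_top between 0.015 and 0.031 m and x of carton_mid in the frame of scale_top between -0.08 and 0.08 m and y of carton_mid in the frame of scale_top between -0.12 and 0.12 m), for 0.3 s.
At the end, for the whole second after the job is handed in: The yellow carton lies at rest, let go, flat on the floor of the tray's empty lane, clear of the ridges and within about 17 degrees of the lane's direction; the green carton has moved less than 25 mm and the jar stands less than 30 mm from where it was (z of carton_mid in the frame of lane between 0.017 and 0.029 m and x of carton_mid in the frame of lane between -0.027 and 0.027 m and y of carton_mid in the frame of lane between -0.035 and 0.035 m and angle between the z axis of carton_mid and the y axis of lane, either way round below 0.3 rad and angle between carton_mid's own z axis and vertical between 1.48 and 1.66 rad and linear speed of carton below 0.01 m/s and contact force between carton and the fingers below 0.1 N and distance of packed_mid from where it was at the start of the episode below 0.025 m and distance of jar from where it was at the start of the episode below 0.03 m and angle between jar's own z axis and vertical below 0.2 rad); the robot touches nothing.
It fails at once if the carton toppled or was dropped (turned faster than 8 rad/s or moved faster than 1.2 m/s) (angular speed of carton above 8 rad/s or linear speed of carton above 1.2 m/s).
It fails at once if the green carton was pushed 25 mm or more (distance of packed_mid from where it was at the start of the episode above 0.025 m).
It fails at once if the jar was shoved 30 mm or more (distance of jar from where it was at the start of the episode above 0.03 m).
It also fails if it takes over 72 s, if anything falls off the work surface, if the arm or the gripper's body presses on something with over 40 N, if the wrist force passes 120 N, or if a joint passes its speed limit or range.

### The arm

A 7-joint arm with a two-finger parallel gripper is mounted at the origin on the work surface. World frame = base frame: x ahead of the robot, y to its left, z up, the work surface at z = 0. Lengths are in m, angles in rad, forces in N, time in s.
With the tool pointing down it reaches from about 0.425 to 0.95 m from the base axis. Payload 4.7 kg.
Tool frame: the origin (TCP) lies on the mounting face of the last link; the fingertips stand 182 mm ahead of it and the grasp point (between the pads) lies 164 mm ahead of it (robot.nose_length is the distance from the TCP to the fingertips, in m); x points along the fingers, z is the direction in which the jaws open and shut, and the axes are right-handed (so a half turn about x gives the same grasp; the last joint's range is limited). The gripper opens to 87 mm and grips with 3 to 60 N. Pads are 19 mm wide; open, the fingers measure 117 mm over their backs; the gripper's body (75 mm by 190 mm) begins 51 mm behind the grasp point.
Start: joints at [1.314, 0.469, -0.049, 1.532, 0.024, 1.141, -0.082], TCP at [0.152, -0.658, 0.405] pointing down, gripper open.
Joint ranges: [-2.59, 2.59], [-0.33, 1.99], [-1.39, 1.29], [0.1, 2.45], [-1.04, 4.18], [0.21, 1.99], [-2.66, 2.66]. Speed limits (rad/s): [2.57, 2.57, 3.14, 3.14, 3.14, 3.14, 3.14].

### API

Orientations are given as a unit quaternion [w, x, y, z].
In Python, from plant import robot, eyes, job gives the robot as it stands.
- The arm moves only by the tool play_rows, never from a script. Its argument "commands" is a list of rows, each a list of 5 numbers: the shift along the tool's x, y, z in cm, then the turn about the tool's x in degrees, then the opening, from 0 (shut) to 1 (fully open). In form: [[dx, dy, dz, yaw, grip], ...]. A call has exactly 8 rows; each row is the pose to reach, as a shift and turn from the pose commanded when the call began, along the tool's axes at that moment; what a row does not reach only later rows make up. A row lasts 1/8 s, in which the tool goes at most 62.5 mm and 10.7 degrees, less where a joint would pass 70% of its speed; a pose out of reach is approached as far as the arm can. A call with a gripper value outside its range is refused whole. The fingers move at their own pace and stop on an object; "grip_force" is the grip in N (left out, the last holds). Time passes only in rows, so rows that repeat a pose let the fingers close, or fill a call up. It gives the time, the measured TCP pose, the force and the opening at its end, in the units of the state.
- robot.get_obs(): the state, without advancing time (a new reading comes with each control period).
- eyes.camera(name): name is "scene" or "top" or "wrist"; returns the picture (480x640x3 uint8, red, green, blue); there is no depth.
- eyes.camera_params(name): a dict with "mtx" (3x3 intrinsics, pixels), "k1" (the pictures are not rectified: a ray, as slopes to the right and down, at radius r is drawn at 1 + k1 r^2 times it, then the intrinsics apply), "R" (3x3) and "t" (3): a world point X has camera coordinates R X + t. Camera axes: x right, y down, z forward; pixel columns grow to the right and rows downward; lengths in m; the calibration is good to about 2 mm. A picture is of the moment at which its call begins: read the wrist's pose just before it. camera_params takes no time and is no camera call; for the wrist camera it gives the pose at the moment of the call.
- job.hand_in(): hands the job in, once; it reports no verdict.
Trained networks look in the newest picture that a camera, given by its name, has taken for a name from the list of things; names that differ only in an ending like _2 or _b are one class to them, and where a whole thing is asked for, a point or a joint stands for the part that bears it (a point fixed in the world has none). Each returns a list of dicts, best first, with "conf" (0 to 1); they miss things now and then, are a little off and sometimes report something else, mostly with a low value. They report only what shows in the picture. A call takes as long as a camera call.
- eyes.look_for(label, camera): "uv" ([column, row] in pixels, amid what is visible of it).
- eyes.outline_of(label, camera): "region" (480x640 bool, what is visible of it) and "uv" ([column, row] in pixels, amid what is visible of it).
The state is a dict: "clock": time; "joint_positions": joint angles; "qvel": joint speeds; "joint_efforts": joint torques, N m; "ee_pos": TCP position; "orientation": TCP orientation; "ft_force": force on the tool from outside, world axes, zero at the start; "wrist_torque": the same for the moment, N m; "finger_gap": finger opening in m.
Only numpy, scipy, OpenCV 4.12 (cv2) and the standard library are available. Lean on these libraries where they do the work, as an engineer would, in place of code of your own. Each camera call takes 0.05 s, during which the arm holds its last target.

## Working session

There is one attempt and no reset: what is moved stays moved. The work goes in short steps, Python scripts to look and compute and a tool call to move; the robot and the scene stay as the last step left them, time stands still between calls to the robot, and variables do not carry over. Pictures are saved under pics/ and viewed, and the job is handed in when it is done.

Besides the shell and the picture viewer there is one more tool, called after "Emit:" as a command line: name --pt "numbers of a row" for each row, then --argument value for the rest. play_rows: Moves the arm, as the interface text tells. Its arguments: {"type":"object","properties":{"commands":{"type":"array"},"grip_force":{"type":"number"}},"required":["commands"]}

```bash
ls; mkdir -p pics; python3 - <<'E'
from plant import robot, eyes, job
import cv2,numpy as np
o=robot.get_obs(); print(o)
for n in ["scene","top","wrist"]:
    im=eyes.camera(n); cv2.imwrite(f"pics/{n}0.png",im[:,:,::-1])
    p=eyes.camera_params(n); print(n,p)
    for l in ["case","door_left_handle","door_right_handle","carton_mid","packed_mid","jar","scale_top","lane"]:
        try:
            r=eyes.look_for(l,n); print(l,[(np.round(x["uv"],1).tolist(),round(x["conf"],2)) for x in r[:3]])
        except Exception as e: print(l,e)
E
```

```text
pics
{'clock': 0.0, 'joint_positions': array([ 1.31409456,  0.46945588, -0.04857448,  1.53369254,  0.02410426,
        1.14099233, -0.08228951]), 'qvel': array([-0.00043009, -0.00016381,  0.00110128,  0.0004383 ,  0.00042319,
        0.00027673,  0.00037474]), 'joint_efforts': array([-4.09073627e-04, -5.07980597e+01, -8.09778878e-02, -2.36158490e+01,
       -6.13615802e-02,  3.78984539e-02,  1.85958224e-04]), 'ee_pos': array([ 0.15239674, -0.657323  ,  0.40368987]), 'orientation': array([ 0.55303154,  0.4403332 ,  0.55415426, -0.43951774]), 'ft_force': array([-0.28935999, -0.38966185,  0.79376041]), 'wrist_torque': array([-0.00756495,  0.00765033, -0.00725238]), 'finger_gap': 0.08701958709208302}
scene {'mtx': array([[551.59347292,   0.        , 323.24813437],
       [  0.        , 551.59347292, 236.58432493],
       [  0.        ,   0.        ,   1.        ]]), 'k1': -0.06115367575061678, 'R': array([[ 0.82727536,  0.56134054, -0.02263356],
       [ 0.32119207, -0.50564236, -0.80072558],
       [-0.46092422,  0.65515082, -0.5986036 ]]), 't': array([-0.47849297, -0.06709574,  1.54942
[... 737 characters left out ...]
right_handle [([299.2, 208.8], 0.8)]
carton_mid []
packed_mid [([439.2, 180.7], 0.56)]
jar []
scale_top [([422.8, 305.8], 0.96)]
lane [([437.1, 213.2], 0.89)]
wrist {'mtx': array([[428.95779007,   0.        , 319.7661438 ],
       [  0.        , 428.95779007, 238.2520518 ],
       [  0.        ,   0.        ,   1.        ]]), 'k1': -0.10316224325701115, 'R': array([[ 2.26400696e-01, -9.74034213e-01,  2.75362304e-04],
       [-9.44402441e-01, -2.19443985e-01,  2.44843557e-01],
       [-2.38425574e-01, -5.56928045e-02, -9.69562560e-01]]), 't': array([-0.67509467, -0.02946315,  0.3901297 ])}
case []
door_left_handle []
door_right_handle []
carton_mid []
packed_mid []
jar []
scale_top []
lane []
```

View pics/scene0.png

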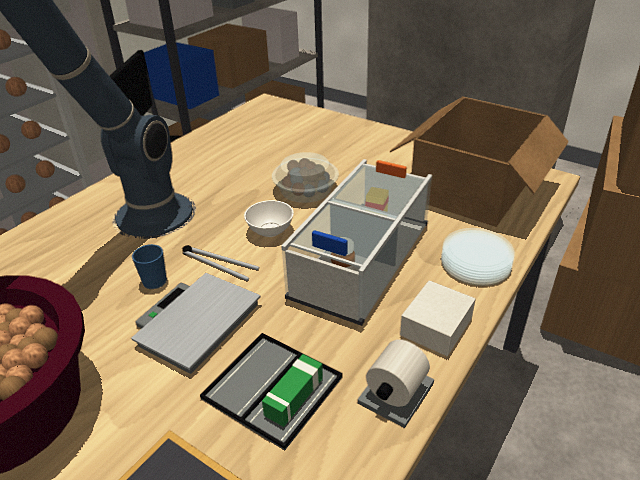

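View pics/top0.png

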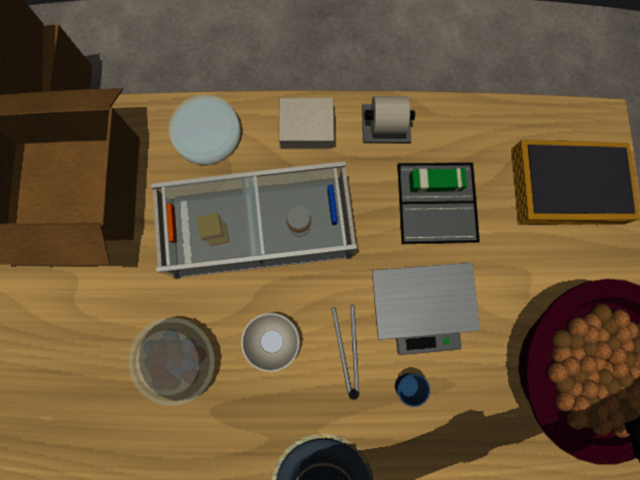

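View pics/wrist0.png

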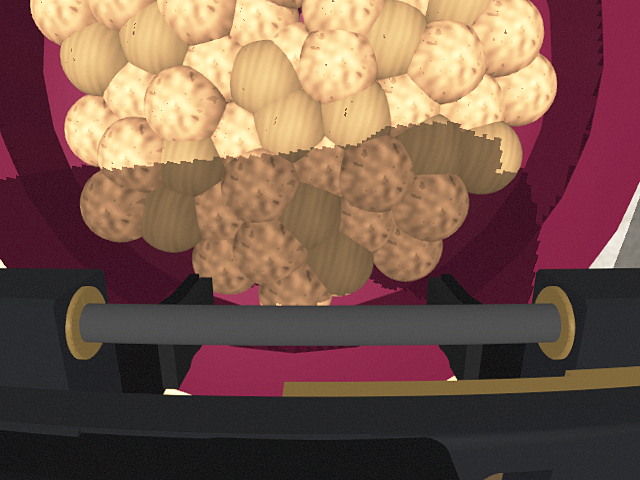

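The carton (yellow) shows through the clear left door at about (210,228) in the top view. The jar is on the right at (298,218), and the scale and tray are at the right of the picture. I'll measure next.

```bash
cat > h.py <<'E'
import numpy as np, cv2
from plant import robot, eyes, job
def ray(cam,uv,P=None):
    P=P or eyes.camera_params(cam)
    uv=np.array(uv,float).reshape(-1,1,2)
    n=cv2.undistortPoints(uv,P["mtx"],np.array([P["k1"],0,0,0,0.])).reshape(-1,2)
    d=np.c_[n,np.ones(len(n))]@P["R"]; c=-P["R"].T@P["t"]; return c,d
def atz(cam,uv,z,P=None):
    c,d=ray(cam,uv,P); s=(z-c[2])/d[:,2]; return c+d*s[:,None]
def proj(cam,X,P=None):
    P=P or eyes.camera_params(cam)
    X=np.array(X,float).reshape(-1,3)
    return cv2.projectPoints(X,cv2.Rodrigues(P["R"])[0],P["t"],P["mtx"],np.array([P["k1"],0,0,0,0.]))[0].reshape(-1,2)
def save(im,n,crop=None,s=1):
    if crop: im=im[crop[1]:crop[3],crop[0]:crop[2]]
    cv2.imwrite(f"pics/{n}.png",cv2.resize(im,None,fx=s,fy=s,interpolation=cv2.INTER_CUBIC)[:,:,::-1])
E
python3 - <<'E'
from h import *
im=cv2.imread("pics/top0.png")[:,:,::-1]
save(im,"topc1",(140,150,370,290),3.4); save(im,"topc2",(360,150,500,370),2.7)
print("hl",atz("top",[(214.4,220.9)],.15),atz("scene",[(378.2,191.3)],.15))
for l,z in [("door_left_handle",.172),("door_right_handle",.17),("scale_top",.03),("packed_mid",.051),("lane",.005)]:
    for cam in ["top","scene"]:
        if cam=="scene" and l!="packed_mid": pass
        eyes.camera(cam)
        for r in eyes.outline_of(l,cam)[:2]:
            m=r["region"].astype(np.uint8); c=max(cv2.findContours(m,0,2)[0],key=cv2.contourArea)
            R=cv2.minAreaRect(c); b=cv2.boxPoints(R)
            print(l,cam,r["conf"],"uv",r["uv"],"area",m.sum()); print(np.round(b).tolist()); print(np.round(atz(cam,b,z),3).tolist())
E
```

```text
hl [[0.58521867 0.22409587 0.15      ]] [[0.59216132 0.22247959 0.15      ]]
door_left_handle top 0.95 uv [215.0, 222.0] area 7631
[[158.0, 186.0], [257.0, 175.0], [265.0, 256.0], [166.0, 266.0]]
[[0.658, 0.342, 0.172], [0.677, 0.134, 0.172], [0.508, 0.115, 0.172], [0.488, 0.317, 0.172]]
door_left_handle scene 0.77 uv [378.3, 188.6] area 3453
[[327.0, 204.0], [342.0, 149.0], [425.0, 172.0], [410.0, 226.0]]
[[0.537, 0.084, 0.172], [0.424, 0.324, 0.172], [0.661, 0.333, 0.172], [0.736, 0.106, 0.172]]
door_right_handle top 0.88 uv [298.9, 210.2] area 6356
[[255.0, 175.0], [337.0, 166.0], [346.0, 245.0], [264.0, 254.0]]
[[0.678, 0.136, 0.17], [0.696, -0.035, 0.17], [0.527, -0.05, 0.17], [0.51, 0.117, 0.17]]
door_right_handle top 0.23 uv [439.9, 211.7] area 5053
[[397.0, 162.0], [477.0, 160.0], [479.0, 243.0], [399.0, 245.0]]
[[0.706, -0.162, 0.17], [0.712, -0.338, 0.17], [0.53, -0.33, 0.17], [0.527, -0.16, 0.17]]
door_right_handle scene 0.69 uv [343.4, 235.0] area 3687
[[291.0, 246.0], [307.0, 194.0], [393.0, 221.0], [377.0, 272.0]]
[[0.56, -0.084, 0.17], [0.474, 0.094, 0.17], [0.694, 0.1
[... 980 characters left out ...]
.341, -0.374, 0.051], [0.29, -0.067, 0.051], [0.525, -0.145, 0.051], [0.537, -0.409, 0.051]]
lane top 0.81 uv [436.2, 210.9] area 5086
[[396.0, 162.0], [475.0, 159.0], [479.0, 242.0], [400.0, 246.0]]
[[0.759, -0.191, 0.005], [0.77, -0.394, 0.005], [0.558, -0.388, 0.005], [0.551, -0.192, 0.005]]
lane scene 0.86 uv [262.7, 388.9] area 6632
[[198.0, 397.0], [248.0, 315.0], [344.0, 374.0], [293.0, 456.0]]
[[0.556, -0.39, 0.005], [0.494, -0.169, 0.005], [0.757, -0.191, 0.005], [0.779, -0.388, 0.005]]
lane scene 0.45 uv [342.5, 237.4] area 3715
[[290.0, 247.0], [305.0, 195.0], [393.0, 221.0], [378.0, 272.0]]
[[0.424, 0.078, 0.005], [0.315, 0.295, 0.005], [0.59, 0.316, 0.005], [0.661, 0.11, 0.005]]
```

View pics/topc1.png

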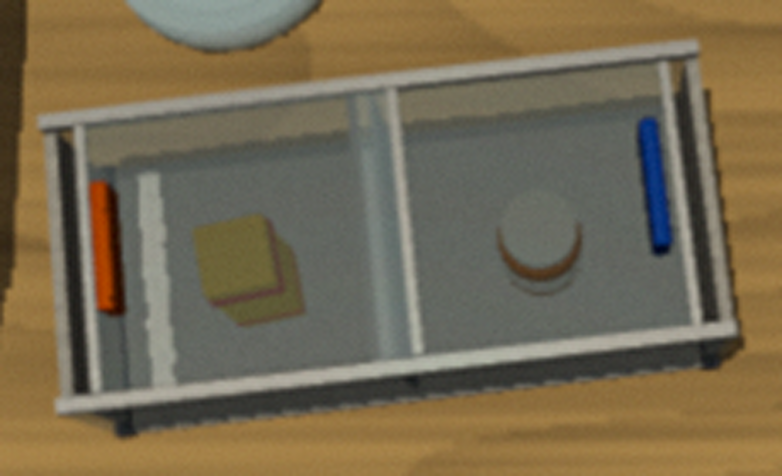

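View pics/topc2.png

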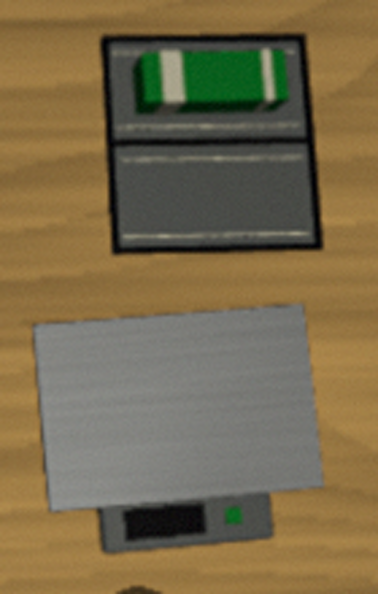

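```bash
python3 - <<'E'
from h import *
P=eyes.camera_params("top")
def c1(p): return (np.array(p)+.5)/3.4-.5+[140,150]
def c2(p): return (np.array(p)+.5)/2.7-.5+[360,150]
def show(n,p,z):
    X=atz("top",p,z,P)
    print(n,np.round(X[:,:2],4).tolist(),"mean",np.round(X.mean(0),4)); 
    e=np.roll(X,-1,0)-X; print("  len",np.round(np.linalg.norm(e,axis=1),4),"ang",np.round(np.degrees(np.arctan2(e[:,1],e[:,0])),1))
show("rails",c1([(40,117),(697,42),(737,330),(58,410)]),.152)
show("orange top",c1([(91,182),(106,181),(115,312),(100,312)]),.182)
show("blue top",c1([(639,119),(655,117),(668,250),(653,253)]),.182)
show("carton",c1([(193,225),(265,213),(283,288),(212,303)]),.136)
show("jar",c1([(540,228)]),.105)
show("scale",c2([(34,324),(302,305),(323,486),(50,510)]),.03)
show("tray",c2([(102,37),(304,35),(322,247),(114,252)]),.010)
show("ridges",c2([(120,159),(302,156),(310,234),(122,240)]),.013)
show("green",c2([(139,52),(285,49),(288,97),(143,101)]),.051)
E
```

```text
rails [[0.667, 0.3629], [0.7117, -0.0527], [0.5274, -0.0733], [0.4814, 0.3429]] mean [0.5969 0.1449 0.152 ]
  len [0.418  0.1854 0.4188 0.1867] ang [ -83.9 -173.6   96.3    6.1]
orange top [[0.617, 0.3192], [0.6175, 0.3099], [0.5369, 0.3012], [0.537, 0.3103]] mean [0.5771 0.3102 0.182 ]
  len [0.0093 0.0811 0.0092 0.0805] ang [ -86.9 -173.8   89.5    6.3]
blue top [[0.653, -0.014], [0.6542, -0.0238], [0.5717, -0.0302], [0.5699, -0.0212]] mean [ 0.6122 -0.0223  0.182 ]
  len [0.0098 0.0827 0.0092 0.0834] ang [ -83.  -175.6  101.     4.9]
carton [[0.5996, 0.2659], [0.6068, 0.2204], [0.5588, 0.2079], [0.5497, 0.2524]] mean [0.5787 0.2366 0.136 ]
  len [0.0461 0.0496 0.0454 0.0517] ang [ -81.  -165.5  101.6   15.2]
jar [[0.6022, 0.0479]] mean [0.6022 0.0479 0.105 ]
  len [0.] ang [0.]
scale [[0.4916, -0.1206], [0.5049, -0.3571], [0.348, -0.3674], [0.3338, -0.1301]] mean [ 0.4196 -0.2438  0.03  ]
  len [0.2368 0.1572 0.2378 0.1581] ang [ -86.8 -176.2   93.4    3.4]
tray [[0.7545, -0.1936], [0.7574, -0.3828], [0.5592, -0.3855], [0.5565, -0.1961]] mean [ 0.6569 -0.2895  0.01  ]
  len [0.1893 0.1982 0.1894 0.198 ] ang [ -89.1 -179.2   90.8    0.7]
ridges [[0.6399, -0.2044], [0.6421, -0.3715], [0.5706, -0.3741], [0.5667, -0.2031]] mean [ 0.6048 -0.2882  0.013 ]
  len [0.1671 0.0716 0.1711 0.0732] ang [ -89.3 -177.9   91.3   -1. ]
green [[0.7275, -0.2182], [0.7308, -0.3501], [0.6867, -0.3497], [0.683, -0.2195]] mean [ 0.707  -0.2844  0.051 ]
  len [0.132  0.0441 0.1302 0.0445] ang [-88.6 179.4  91.6   1.7]
```

```bash
cat >> h.py <<'E'
from scipy.spatial.transform import Rotation as Ro
def rot():
    q=robot.get_obs()["orientation"]; return Ro.from_quat([q[1],q[2],q[3],q[0]]).as_matrix()
def rows(pts,jaw=None):
    """world TCP points; jaw angle deg (world) -> rows"""
    o=robot.get_obs(); R=rot(); p=o["ee_pos"]; a=np.degrees(np.arctan2(R[1,2],R[0,2]))
    print("tcp",np.round(p,4),"jaw",round(a,2),"down",np.round(R[:,0],3),"t",round(o["clock"],2),"gap",round(o["finger_gap"],4),"F",np.round(o["ft_force"],2))
    for i,x in enumerate(pts):
        d=R.T@(np.array(x[:3])-p)*100
        y=0 if len(x)<4 else (-(x[3]-a)+180)%360-180
        print(np.round(d,2).tolist(),round(y,1))
E
python3 - <<'E'
from h import *
rows([(.25,-.55,.42,-60),(.40,-.35,.42,-30),(.45,-.25,.42,-10),(.5,0,.42,6.2),(.56,.25,.42,6.2),(.575,.345,.42,6.2)])
E
```

```text
tcp [ 0.1525 -0.6576  0.4048] jaw -76.95 down [ 0. -0. -1.] t 2.35 gap 0.0872 F [-0.42  0.14 -1.09]
[-1.52, 11.93, -8.28] -16.9
[-1.52, 31.06, -24.37] -46.9
[-1.52, 38.19, -32.98] -66.9
[-1.52, 48.7, -56.21] -83.1
[-1.53, 60.19, -79.21] -83.1
[-1.53, 63.8, -88.12] -83.1
```

Emit:
play_rows --pt "-1.5 4 -3 -8 1" --pt "-1.5 9 -6.5 -18 1" --pt "-1.5 13.5 -10 -28 1" --pt "-1.5 18.5 -13.5 -38 1" --pt "-1.5 23 -17.5 -48 1" --pt "-1.5 27.5 -21 -58 1" --pt "-1.5 32 -25 -68 1" --pt "-1.5 36 -29.5 -78 1"

```text
clock: 3.35
ee_pos: [0.4376, -0.2873, 0.4201]
orientation: [0.707, -0.009, 0.707, 0.008]
ft_force: [-0.2, -0.9, -0.3]
finger_gap: 0.087
```

```bash
python3 - <<'E'
from h import *
rows([(.46,-.2,.42,6.2),(.5,0,.42,6.2),(.56,.25,.42,6.2),(.575,.355,.42,6.2)])
E
```

```text
tcp [ 0.4376 -0.2873  0.4201] jaw 1.37 down [ 0.001 -0.001 -1.   ] t 3.35 gap 0.087 F [-0.15 -0.94 -0.32]
[0.01, 8.67, 2.45] -4.8
[-0.0, 28.57, 6.93] -4.8
[-0.01, 53.42, 13.52] -4.8
[-0.02, 63.88, 15.27] -4.8
```

Emit:
play_rows --pt "0 6 1.5 -1 0.5" --pt "0 12 3 -2 0.5" --pt "0 18 4.5 -3 0.5" --pt "0 24 6 -4 0.5" --pt "0 30 7.5 -4.8 0.5" --pt "0 36 9 -4.8 0.5" --pt "0 42 10.5 -4.8 0.5" --pt "0 48 12 -4.8 0.5"

```text
clock: 4.35
ee_pos: [0.5481, 0.1949, 0.42]
orientation: [0.707, -0.036, 0.706, 0.036]
ft_force: [0.8, -1.2, -0.0]
finger_gap: 0.0438
```

```bash
python3 - <<'E'
from h import *
rows([(.575,.355,.42,6.2),(.573,.355,.344,6.2),(.576,.326,.344,6.2)])
E
```

```text
tcp [0.5481 0.1949 0.42  ] jaw 5.81 down [ 0.001 -0.    -1.   ] t 4.35 gap 0.0438 F [ 0.78 -1.23 -0.01]
[-0.01, 15.66, 4.29] -0.4
[7.59, 15.68, 4.09] -0.4
[7.59, 12.77, 4.09] -0.4
```

Emit:
play_rows --pt "0 5.5 1.4 -0.4 0.5" --pt "0 11 2.8 -0.4 0.5" --pt "0 16 4.2 -0.4 0.5" --pt "3 16 4.2 -0.4 0.5" --pt "6 16 4.2 -0.4 0.5" --pt "7.6 16 4.2 -0.4 0.5" --pt "7.6 15.5 4.2 -0.4 0.5" --pt "7.6 14 4.2 -0.4 0.5"

```text
clock: 5.35
ee_pos: [0.5753, 0.337, 0.3451]
orientation: [0.707, -0.038, 0.705, 0.04]
ft_force: [0.1, 0.5, 0.2]
finger_gap: 0.0433
```

```bash
python3 - <<'E'
from h import *
im=eyes.camera("wrist"); save(im,"w1"); save(eyes.camera("top"),"t1")
rows([(.576,.326,.344,6.2),(.593,.166,.344,6.2)])
E
```

```text
tcp [0.5766 0.3343 0.345 ] jaw 6.04 down [ 0.003 -0.001 -1.   ] t 5.45 gap 0.0438 F [ 0.28 -0.37  0.8 ]
[0.1, -0.82, -0.15] -0.2
[0.12, -16.91, -0.14] -0.2
```

View pics/w1.png

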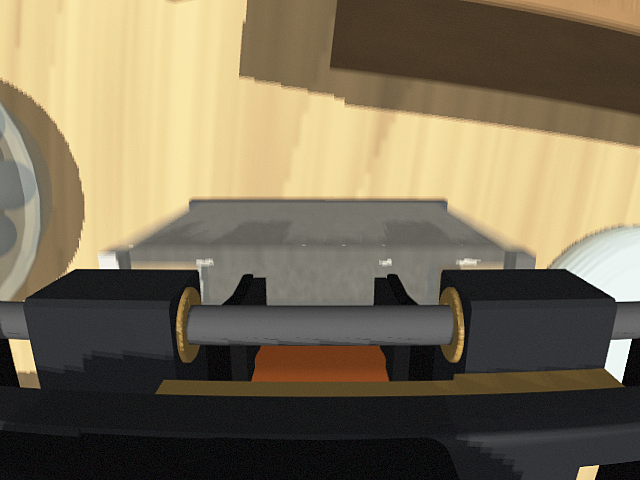

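Emit:
play_rows --pt "0.1 -1.5 -0.1 -0.2 0.5" --pt "0.1 -3.5 -0.1 -0.2 0.5" --pt "0.1 -6 -0.1 -0.2 0.5" --pt "0.1 -8.5 -0.1 -0.2 0.5" --pt "0.1 -11 -0.1 -0.2 0.5" --pt "0.1 -13.5 -0.1 -0.2 0.5" --pt "0.1 -15.5 -0.1 -0.2 0.5" --pt "0.1 -16.3 -0.1 -0.2 0.5"

```text
clock: 6.45
ee_pos: [0.5917, 0.1758, 0.3432]
orientation: [0.707, -0.037, 0.705, 0.042]
ft_force: [0.1, 15.8, -3.0]
finger_gap: 0.0436
```

```bash
python3 - <<'E'
from h import *
save(eyes.camera("top"),"t2",(120,140,380,300),3)
save(eyes.camera("scene"),"s2",(250,130,470,330),3)
rows([(.593,.166,.344,6.2)])
E
```

```text
tcp [0.5916 0.1762 0.3432] jaw 6.47 down [ 0.001  0.006 -1.   ] t 6.55 gap 0.0432 F [ 1.63  7.45 -1.15]
[-0.09, -1.03, 0.02] 0.3
```

View pics/t2.png

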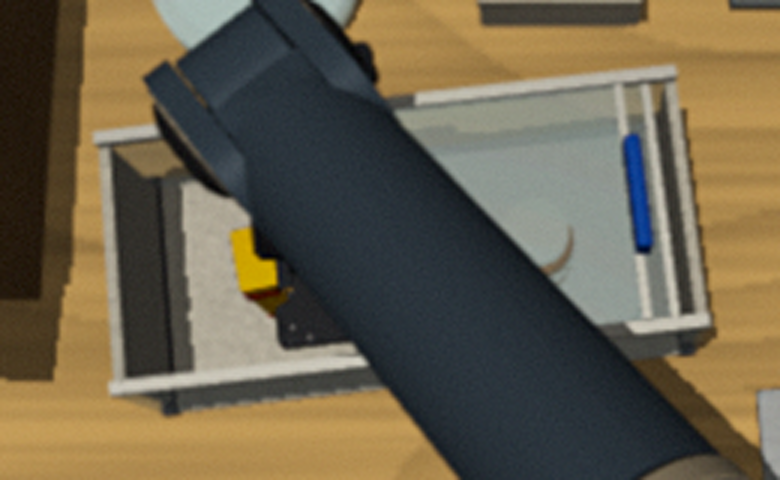

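View pics/s2.png

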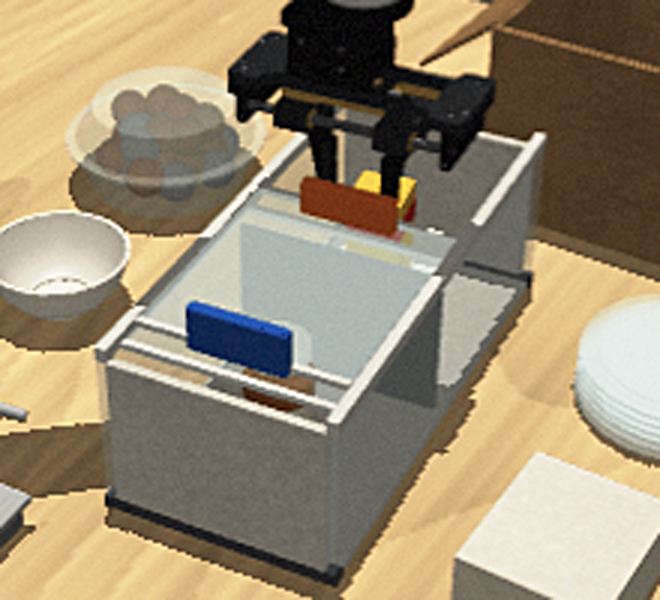

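Emit:
play_rows --pt "0 0.8 0 0 0.5" --pt "-2 1 0 0 0.6" --pt "-5 1 0 0 0.8" --pt "-8 1 0 0 1" --pt "-9 1 0 0 1" --pt "-9 1 0 0 1" --pt "-9 1 0 0 1" --pt "-9 1 0 0 1"

```text
clock: 7.55
ee_pos: [0.5907, 0.1843, 0.4315]
orientation: [0.705, -0.04, 0.707, 0.04]
ft_force: [1.0, 0.6, -0.8]
finger_gap: 0.0868
```

```bash
python3 - <<'E'
from h import *
P=eyes.camera_params("wrist")
save(eyes.camera("wrist"),"w3"); print(-P["R"].T@P["t"], P["R"][2])
for r in eyes.outline_of("carton_mid","wrist")[:2]: print(r["conf"],r["uv"],r["region"].sum())
rows([])
E
```

```text
[0.58372097 0.25080784 0.412338  ] [ 0.02648663 -0.24481482 -0.96920801]
0.64 [313.4, 147.9] 5137
tcp [0.5908 0.1845 0.4319] jaw 6.46 down [-0.001 -0.    -1.   ] t 7.65 gap 0.0867 F [-1.16  0.39  0.94]
```

View pics/w3.png

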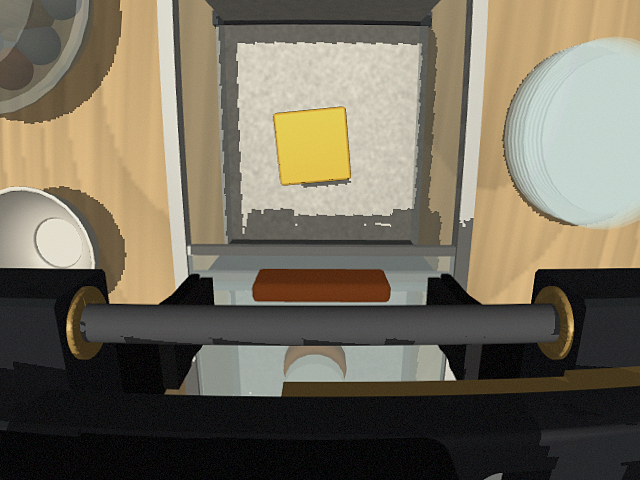

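```bash
python3 - <<'E'
from h import *
X=atz("wrist",[(274.5,114),(345,107),(351,180),(282,184.5)],.136)
print(np.round(X,4).tolist(),X.mean(0)); e=np.roll(X,-1,0)-X; print(np.linalg.norm(e,axis=1),np.degrees(np.arctan2(e[:,1],e[:,0])))
print(atz("wrist",[(255,277),(388,277)],.175), atz("wrist",[(187,250),(455,250)],.155))
c=X.mean(0)
rows([(c[0],c[1],.40,11.5),(c[0],c[1],.276,11.5)])
E
```

```text
[[0.5543, 0.2577, 0.136], [0.5976, 0.2669, 0.136], [0.6072, 0.222, 0.136], [0.5632, 0.214, 0.136]] [0.58059574 0.24013719 0.136     ]
[0.04426558 0.04588509 0.04465859 0.04454417] [  11.94568428  -77.99376016 -169.77642078  101.52849139]
[[0.5553279  0.16338452 0.175     ]
 [0.63292372 0.17222762 0.175     ]] [[0.50867047 0.16888919 0.155     ]
 [0.67663741 0.18803371 0.155     ]]
tcp [0.5908 0.1845 0.4319] jaw 6.46 down [-0.001 -0.    -1.   ] t 7.65 gap 0.0867 F [-1.16  0.39  0.94]
[3.19, 5.65, -0.39] -5.0
[15.59, 5.65, -0.37] -5.0
```

Emit:
play_rows --pt "0 3 -0.2 -5 1" --pt "0 5.5 -0.4 -5 1" --pt "4 5.6 -0.4 -5 1" --pt "8 5.6 -0.4 -5 1" --pt "12 5.6 -0.4 -5 1" --pt "14.5 5.6 -0.4 -5 1" --pt "15.7 5.6 -0.4 -5 1" --pt "15.8 5.6 -0.4 -5 1"

```text
clock: 8.65
ee_pos: [0.5803, 0.2408, 0.2744]
orientation: [0.703, -0.071, 0.704, 0.071]
ft_force: [-0.1, -0.2, 0.2]
finger_gap: 0.0871
```

```bash
python3 - <<'E'
from h import *
save(eyes.camera("wrist"),"w4")
rows([(.5805,.2395,.274,11.5)])
E
```

```text
tcp [0.5805 0.2407 0.2752] jaw 11.53 down [ 0.001  0.001 -1.   ] t 8.7 gap 0.0869 F [-0.23  0.94  0.21]
[0.12, -0.12, -0.03] 0.0
```

View pics/w4.png

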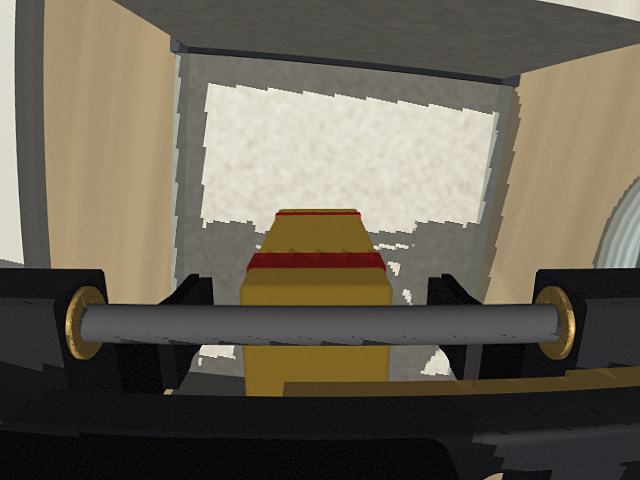

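Emit:
play_rows --pt "0.1 -0.1 0 0 0.3" --pt "0.1 -0.1 0 0 0.3" --pt "0.1 -0.1 0 0 0.3" --pt "0.1 -0.1 0 0 0.3" --pt "-1 -0.1 0 0 0.3" --pt "-3 -0.1 0 0 0.3" --pt "-6 -0.1 0 0 0.3" --pt "-9 -0.1 0 0 0.3" --grip_force 25

```text
clock: 9.7
ee_pos: [0.5807, 0.2389, 0.3668]
orientation: [0.704, -0.071, 0.703, 0.071]
ft_force: [2.0, -0.3, -1.6]
finger_gap: 0.0459
```

```bash
python3 - <<'E'
from h import *
rows([(.58,.24,.465,11.5),(.45,.10,.465,10),(.43,-.15,.465,3.4)])
E
```

```text
tcp [0.5807 0.2389 0.3668] jaw 11.46 down [ 0.001  0.    -1.   ] t 9.7 gap 0.0459 F [ 1.97 -0.26 -1.56]
[-9.82, 0.13, -0.03] -0.0
[-9.83, -11.01, -15.56] 1.5
[-9.84, -35.12, -22.49] 8.1
```

Emit:
play_rows --pt "-3 0 0 0 0.3" --pt "-6.5 0 0 0 0.3" --pt "-9.8 0 0 0 0.3" --pt "-9.8 -2.5 -3.5 0 0.3" --pt "-9.8 -5.5 -8 0 0.3" --pt "-9.8 -9 -12 0.5 0.3" --pt "-9.8 -13 -15.5 1.5 0.3" --pt "-9.8 -18 -17 3 0.3"

```text
clock: 10.7
ee_pos: [0.4477, 0.0288, 0.464]
orientation: [0.706, -0.054, 0.705, 0.052]
ft_force: [1.8, 0.2, -2.1]
finger_gap: 0.0459
```

```bash
python3 - <<'E'
from h import *
rows([(.444,-.154,.465,3.4),(.444,-.154,.31,3.4)])
E
```

```text
tcp [0.4477 0.0288 0.464 ] jaw 8.57 down [ 0.002 -0.002 -1.   ] t 10.7 gap 0.0459 F [ 1.79  0.19 -2.11]
[-0.07, -18.02, -3.09] 5.2
[15.43, -17.99, -3.11] 5.2
```

Emit:
play_rows --pt "0 -4 -0.7 1 0.3" --pt "0 -8.5 -1.5 2.5 0.3" --pt "0 -13 -2.3 4 0.3" --pt "0 -16.5 -2.9 5.2 0.3" --pt "3 -18 -3.1 5.2 0.3" --pt "7.5 -18 -3.1 5.2 0.3" --pt "12 -18 -3.1 5.2 0.3" --pt "14.5 -18 -3.1 5.2 0.3"

```text
clock: 11.7
ee_pos: [0.4451, -0.1536, 0.3167]
orientation: [0.706, -0.02, 0.707, 0.021]
ft_force: [0.1, 1.0, -2.6]
finger_gap: 0.046
```

```bash
python3 - <<'E'
from h import *
save(eyes.camera("scene"),"s5",(80,180,340,400),3)
save(eyes.camera("top"),"t5",(340,220,500,370),4)
rows([(.444,-.154,.298,3.4)])
E
```

```text
tcp [ 0.4447 -0.1535  0.3163] jaw 3.31 down [-0.005  0.002 -1.   ] t 11.8 gap 0.0459 F [-1.68  0.44 -2.47]
[1.83, -0.05, -0.07] -0.1
```

View pics/s5.png

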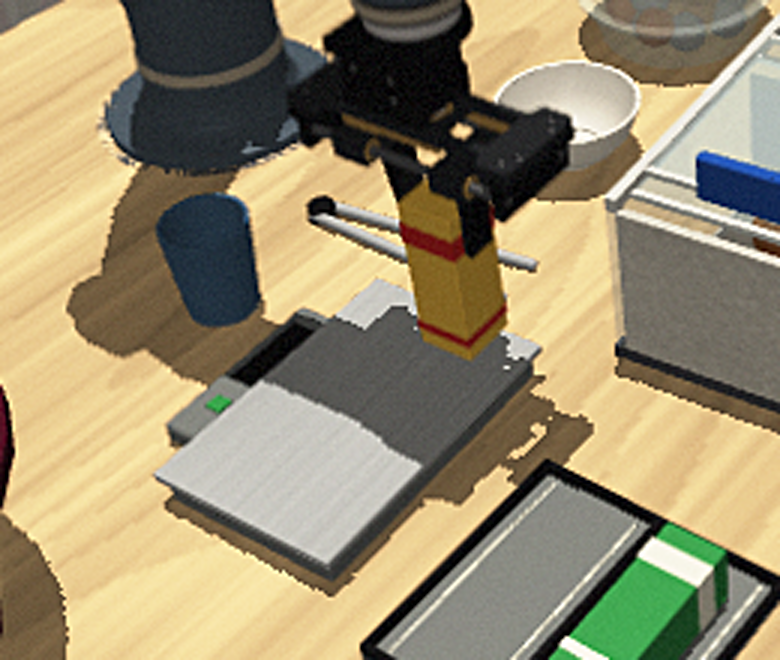

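View pics/t5.png

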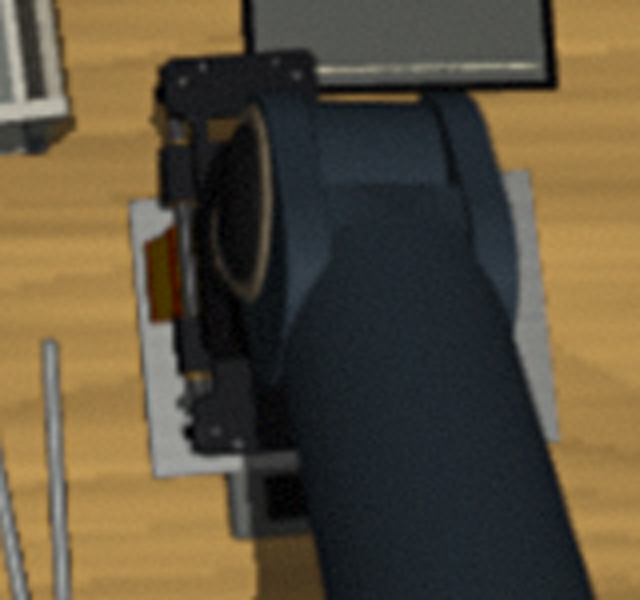

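Emit:
play_rows --pt "0.6 0 0 0 0.3" --pt "1.1 0 0 0 0.3" --pt "1.4 0 0 0 0.3" --pt "1.6 0 0 0 0.3" --pt "1.7 0 0 0 0.3" --pt "1.8 0 0 0 0.3" --pt "1.8 0 0 0 0.3" --pt "1.8 0 0 0 0.3" --grip_force 10

```text
clock: 12.8
ee_pos: [0.4464, -0.1541, 0.3021]
orientation: [0.707, -0.021, 0.706, 0.019]
ft_force: [-3.2, -0.3, 10.6]
finger_gap: 0.0461
```

Emit:
play_rows --pt "0 0 0 0 0.3" --pt "0 0 0 0 0.3" --pt "-0.08 -0.5 0 0 0.3" --pt "-0.16 -0.95 0 0 0.3" --pt "-0.2 -1.45 0 0 0.3" --pt "-0.24 -1.95 0 0 0.3" --pt "-0.23 -2.9 0 0 0.3" --pt "-0.14 -3.8 0 0 0.3" --grip_force 5

```text
clock: 13.8
ee_pos: [0.4478, -0.1928, 0.3009]
orientation: [0.707, -0.02, 0.707, 0.02]
ft_force: [-0.2, 1.1, -0.9]
finger_gap: 0.0461
```

```bash
python3 - <<'E'
from h import *
save(eyes.camera("scene"),"s6",(80,180,340,400),3)
rows([])
E
```

```text
tcp [ 0.4477 -0.1941  0.3007] jaw 3.13 down [-0.    -0.001 -1.   ] t 13.85 gap 0.0461 F [ 0.87 -0.94  0.3 ]
```

View pics/s6.png

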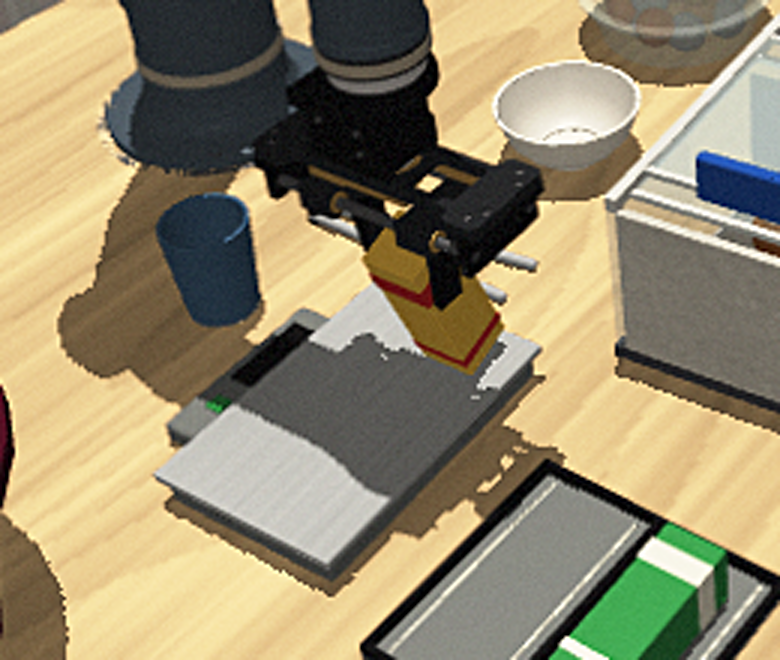

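Emit:
play_rows --pt "0.2 -0.93 0 0 0.3" --pt "0.45 -1.83 0 0 0.3" --pt "0.78 -2.71 0 0 0.3" --pt "1.18 -3.56 0 0 0.3" --pt "1.65 -4.37 0 0 0.3" --pt "2.2 -5.13 0 0 0.3" --pt "2.8 -5.85 0 0 0.3" --pt "3.45 -6.5 0 0 0.3"

```text
clock: 14.85
ee_pos: [0.4515, -0.2574, 0.2662]
orientation: [0.707, -0.02, 0.707, 0.02]
ft_force: [-1.0, -0.9, 0.6]
finger_gap: 0.0458
```

```bash
python3 - <<'E'
from h import *
save(eyes.camera("scene"),"s7",(80,180,340,400),3)
rows([])
E
```

```text
tcp [ 0.4513 -0.2582  0.2654] jaw 3.17 down [-0.001 -0.    -1.   ] t 14.9 gap 0.0458 F [ 0.43 -1.61 -1.7 ]
```

View pics/s7.png

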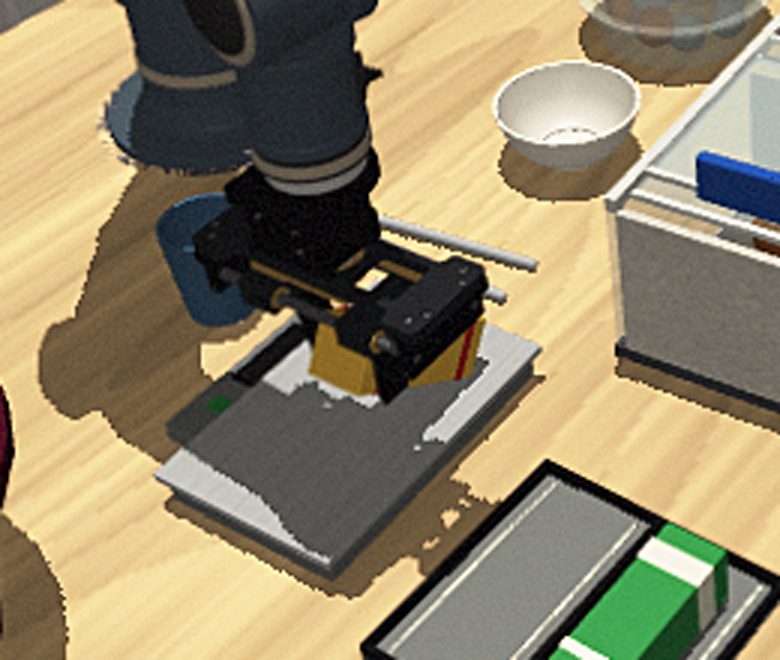

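```bash
python3 - <<'E'
from h import *
print(atz("top",[(412,380),(412,402),(397,388),(428,388)],.09), proj("scene",[(.27,-.22,0),(.27,-.22,.09),(.356,-.285,.155)]))
E
```

```text
[[ 0.24548662 -0.19310529  0.09      ]
 [ 0.19867464 -0.19187279  0.09      ]
 [ 0.22944279 -0.16008314  0.09      ]
 [ 0.22729149 -0.2275944   0.09      ]] [[161.16933662 292.60523892]
 [153.15000815 262.8600513 ]
 [151.01272735 269.91593043]]
```

Emit:
play_rows --pt "0.72 -0.6 0 0 0.3" --pt "1.45 -1.1 0 0 0.3" --pt "2.2 -1.55 0 0 0.3" --pt "3.0 -1.95 0 0 0.3" --pt "3.7 -2.2 0 0 0.3" --pt "4.2 -2.4 0 0 0.3" --pt "4.6 -2.5 0 0 0.3" --pt "4.7 -2.5 0 0 0.3"

```text
clock: 15.9
ee_pos: [0.453, -0.2817, 0.2195]
orientation: [0.707, -0.02, 0.707, 0.02]
ft_force: [-0.5, -1.4, -0.2]
finger_gap: 0.0456
```

```bash
python3 - <<'E'
from h import *
save(eyes.camera("scene"),"s8",(80,180,340,400),3)
save(eyes.camera("wrist"),"w8")
rows([])
E
```

```text
tcp [ 0.453  -0.2815  0.2196] jaw 3.27 down [-0.  0. -1.] t 16.0 gap 0.0458 F [ 0.54  0.43 -2.43]
```

View pics/s8.png

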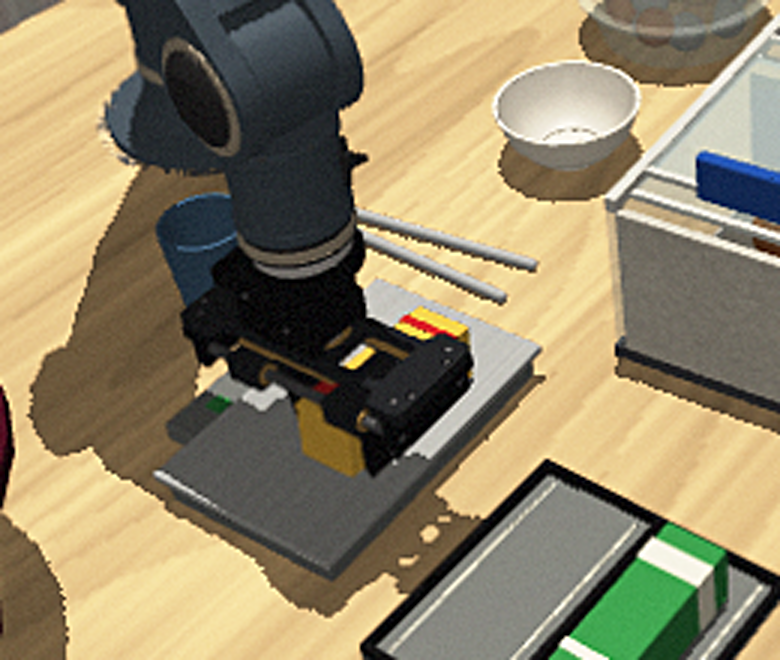

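View pics/w8.png

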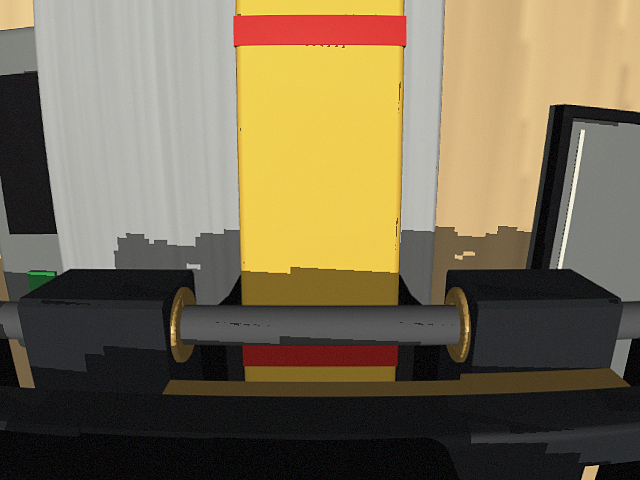

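Emit:
play_rows --pt "0.1 0 0 0 0.3" --pt "0.2 0 0 0 0.3" --pt "0.2 0 0 0 0.6" --pt "0.2 0 0 0 0.9" --pt "0 0 0 0 0.9" --pt "0 0 0 0 0.9" --pt "0 0 0 0 0.9" --pt "0 0 0 0 0.9"

```text
clock: 17.0
ee_pos: [0.4529, -0.2818, 0.2197]
orientation: [0.707, -0.02, 0.707, 0.02]
ft_force: [1.0, 0.1, -0.4]
finger_gap: 0.0782
```

Emit:
play_rows --pt "-2 0 0 0 0.9" --pt "-4 0 0 0 0.9" --pt "-4.2 0.2 0 0 0.9" --pt "-4.2 0.2 0 0 0.9" --pt "-4.2 0.2 0 0 0.9" --pt "-4.2 0.2 0 0 0.9" --pt "-4.2 0.2 0 0 0.9" --pt "-4.2 0.2 0 0 0.9"

```text
clock: 18.0
ee_pos: [0.4529, -0.2798, 0.2615]
orientation: [0.707, -0.02, 0.707, 0.02]
ft_force: [0.2, -0.7, 1.8]
finger_gap: 0.0788
```

```bash
python3 - <<'E'
from h import *
save(eyes.camera("scene"),"s9",(80,180,340,400),3)
save(eyes.camera("wrist"),"w9")
for r in eyes.outline_of("carton_mid","wrist")[:1]:
    print(r["conf"],r["uv"],r["region"].sum())
rows([])
E
```

```text
0.72 [323.4, 161.5] 33648
tcp [ 0.4529 -0.2798  0.2616] jaw 3.25 down [ 0. -0. -1.] t 18.15 gap 0.0782 F [ 0.76  0.2  -0.46]
```

View pics/s9.png

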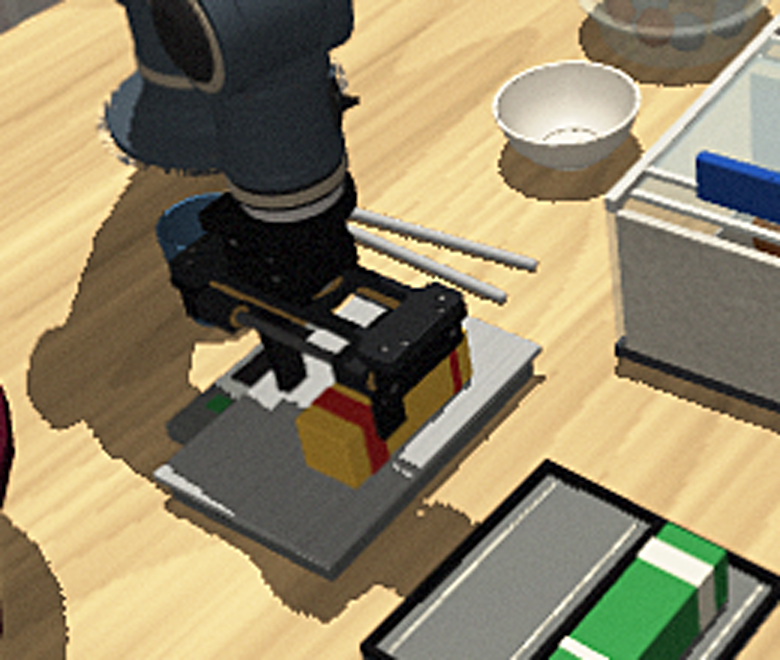

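View pics/w9.png

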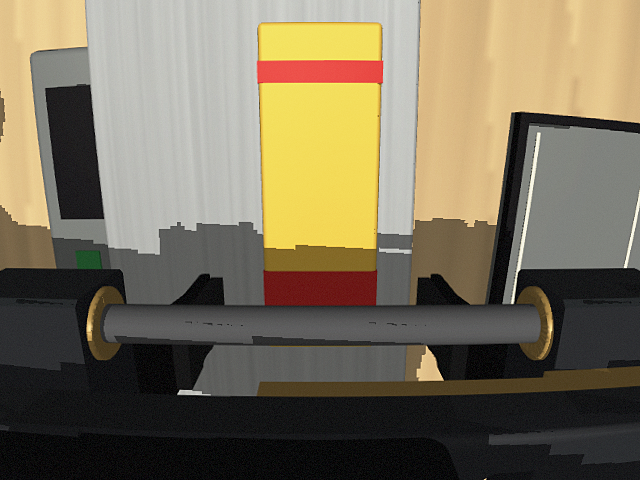

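```bash
python3 - <<'E'
from h import *
X=atz("wrist",[(259,25),(381,25),(264,240),(378,240)],.076)
print(np.round(X,4)); m=(X[0]+X[1])/2; n=(X[2]+X[3])/2; u=(n-m)/np.linalg.norm(n-m); print(m,u,np.degrees(np.arctan2(u[1],u[0])),np.linalg.norm(X[1]-X[0]))
c=m+.065*u; print("c",c)
rows([(c[0],c[1],.262,np.degrees(np.arctan2(u[1],u[0]))+90),(c[0],c[1],.224,3)])
E
```

```text
[[ 0.4254 -0.1762  0.076 ]
 [ 0.4699 -0.1736  0.076 ]
 [ 0.4299 -0.2571  0.076 ]
 [ 0.4756 -0.2545  0.076 ]]
[ 0.44765244 -0.17488221  0.076     ] [ 0.06237029 -0.99805308  0.        ] -86.42412455892429 0.044545267245365915
c [ 0.45170651 -0.23975566  0.076     ]
tcp [ 0.4529 -0.2798  0.2616] jaw 3.25 down [ 0. -0. -1.] t 18.15 gap 0.0782 F [ 0.76  0.2  -0.46]
[-0.04, 4.0, 0.11] -0.3
[3.76, 4.0, 0.11] 0.3
```

Emit:
play_rows --pt "0 2 0 0 0.9" --pt "0 4 0 0 0.9" --pt "2 4 0 0 0.9" --pt "3.7 4 0 0 0.9" --pt "3.7 4 0 0 0.3" --pt "3.7 4 0 0 0.3" --pt "3.7 4 0 0 0.3" --pt "3.7 4 0 0 0.3" --grip_force 25

```text
clock: 19.15
ee_pos: [0.4507, -0.24, 0.2251]
orientation: [0.707, -0.02, 0.707, 0.02]
ft_force: [0.2, -0.8, -0.2]
finger_gap: 0.046
```

Emit:
play_rows --pt "-0.5 0 0 0 0.3" --pt "-1.5 0 0 0 0.3" --pt "-3 0 0 0 0.3" --pt "-5 0 0 0 0.3" --pt "-8 0 0 0 0.3" --pt "-10 0 0 0 0.3" --pt "-10 0 0 0 0.3" --pt "-10 0 0 0 0.3"

```text
clock: 20.15
ee_pos: [0.4501, -0.2398, 0.3243]
orientation: [0.707, -0.02, 0.707, 0.02]
ft_force: [-1.1, 0.6, -2.8]
finger_gap: 0.0457
```

```bash
python3 - <<'E'
from h import *
save(eyes.camera("scene"),"s10",(80,180,340,400),3)
save(eyes.camera("wrist"),"w10")
rows([(.607,-.289,.32,.8),(.607,-.289,.209,.8),(.607,-.289,.20,.8)])
E
```

```text
tcp [ 0.4501 -0.2397  0.3238] jaw 3.25 down [-0.002  0.001 -1.   ] t 20.25 gap 0.0458 F [-1.03  0.33 -2.79]
[0.35, -5.81, 15.38] 2.5
[11.45, -5.82, 15.4] 2.5
[12.35, -5.82, 15.4] 2.5
```

View pics/s10.png

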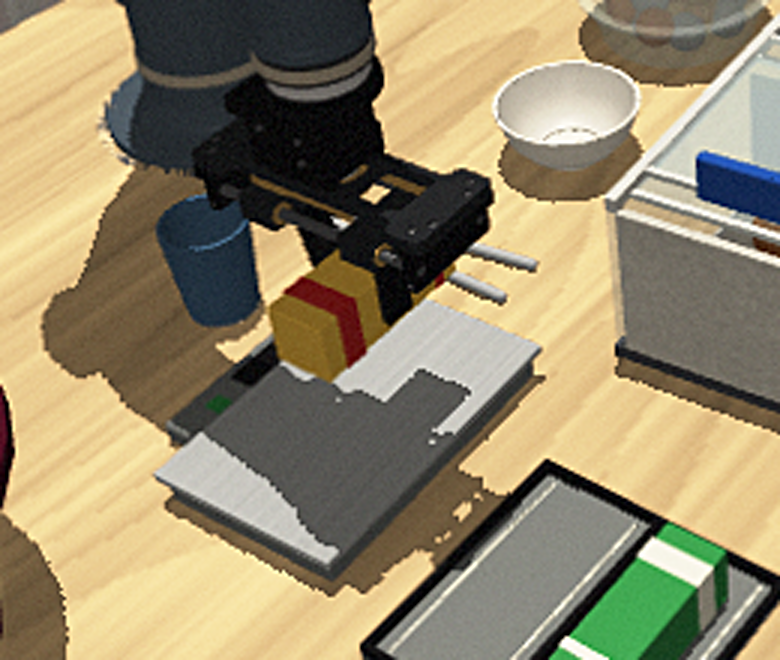

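View pics/w10.png

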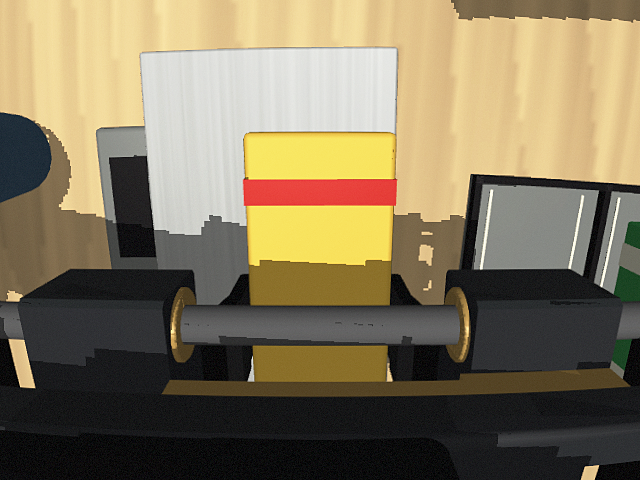

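Emit:
play_rows --pt "0.3 -1.3 3.4 0.6 0.3" --pt "0.3 -2.8 7.5 1.2 0.3" --pt "0.3 -4.3 11.5 2 0.3" --pt "0.3 -5.5 14.5 2.5 0.3" --pt "2.5 -5.8 15.4 2.5 0.3" --pt "5.5 -5.8 15.4 2.5 0.3" --pt "8.5 -5.8 15.4 2.5 0.3" --pt "10 -5.8 15.4 2.5 0.3"

```text
clock: 21.25
ee_pos: [0.6057, -0.2885, 0.2208]
orientation: [0.705, -0.004, 0.709, 0.006]
ft_force: [0.8, -0.2, -2.1]
finger_gap: 0.0456
```

```bash
python3 - <<'E'
from h import *
save(eyes.camera("scene"),"s11",(150,270,380,470),3)
save(eyes.camera("wrist"),"w11")
rows([(.607,-.289,.20,.8)])
E
```

```text
tcp [ 0.6062 -0.2886  0.2217] jaw 0.77 down [-0.005  0.002 -1.   ] t 21.35 gap 0.0454 F [ 0.01  0.33 -2.63]
[2.17, -0.05, 0.09] -0.0
```

View pics/s11.png

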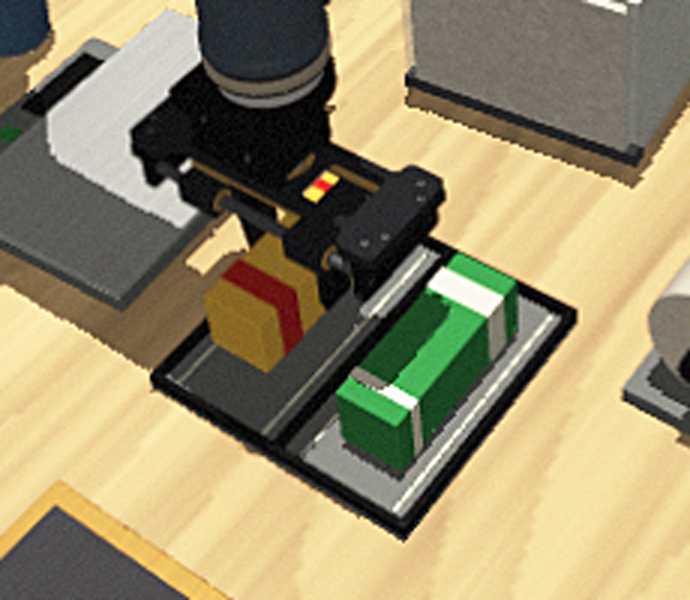

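View pics/w11.png

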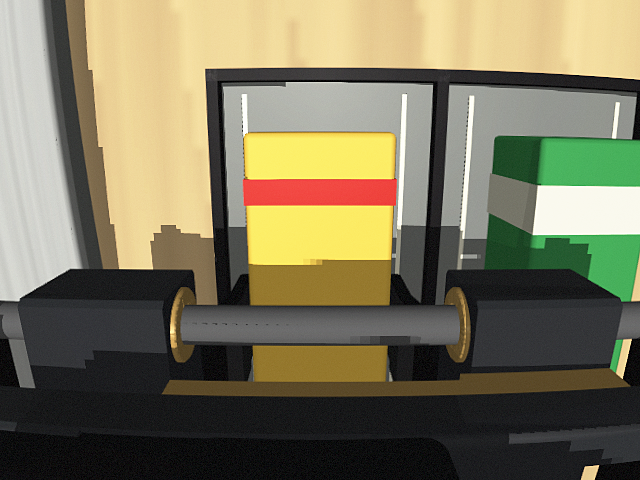

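```bash
python3 - <<'E'
from h import *
X=atz("wrist",[(244,95),(404,95),(472,97),(616,103),(221,82),(433,84)],.012); print(np.round(X,4)); print((X[0]+X[1])/2,(X[4]+X[5])/2)
E
```

```text
[[ 0.5721 -0.2066  0.012 ]
 [ 0.6407 -0.2057  0.012 ]
 [ 0.6705 -0.2055  0.012 ]
 [ 0.7385 -0.2045  0.012 ]
 [ 0.5622 -0.2012  0.012 ]
 [ 0.6531 -0.2007  0.012 ]]
[ 0.60641723 -0.206148    0.012     ] [ 0.60764856 -0.20094493  0.012     ]
```

Emit:
play_rows --pt "0.6 0 0.1 0 0.3" --pt "1.1 0 0.1 0 0.3" --pt "1.5 0 0.1 0 0.3" --pt "1.8 0 0.1 0 0.3" --pt "2.0 0 0.1 0 0.3" --pt "2.1 0 0.1 0 0.3" --pt "2.15 0 0.1 0 0.3" --pt "2.15 0 0.1 0 0.3"

```text
clock: 22.35
ee_pos: [0.6087, -0.289, 0.2032]
orientation: [0.707, -0.005, 0.707, 0.005]
ft_force: [-0.3, -0.3, -2.8]
finger_gap: 0.0456
```

Emit:
play_rows --pt "0.1 0 0 0 0.3" --pt "0.2 0 0 0 0.3" --pt "0.3 0 0 0 0.3" --pt "0.35 0 0 0 0.3" --pt "0.35 0 0 0 0.3" --pt "0.35 0 0 0 0.3" --pt "0.35 0 0 0 0.3" --pt "0.35 0 0 0 0.3"

```text
clock: 23.35
ee_pos: [0.6086, -0.289, 0.2001]
orientation: [0.707, -0.005, 0.707, 0.005]
ft_force: [-2.9, 1.6, 5.0]
finger_gap: 0.0457
```

Contact with the floor (force rose from −2.8 to +5 N). Now I release, opening only part way, and rise.

Emit:
play_rows --pt "0 0 0 0 0.65" --pt "0 0 0 0 0.75" --pt "0 0 0 0 0.75" --pt "-1 0 0 0 0.75" --pt "-3 0 0 0 0.75" --pt "-6 0 0 0 0.75" --pt "-10 0 0 0 0.75" --pt "-14 0 0 0 0.75"

```text
clock: 24.35
ee_pos: [0.6086, -0.2888, 0.3427]
orientation: [0.708, -0.005, 0.706, 0.004]
ft_force: [-0.2, -0.0, 0.5]
finger_gap: 0.0652
```

Emit:
play_rows --pt "-2 -2 -5 0 0.75" --pt "-4 -4 -10 0 0.75" --pt "-4 -4 -10 0 0.75" --pt "-4 -4 -10 0 0.75" --pt "-4 -4 -10 0 0.75" --pt "-4 -4 -10 0 0.75" --pt "-4 -4 -10 0 0.75" --pt "-4 -4 -10 0 0.75"

```text
clock: 25.35
ee_pos: [0.5094, -0.3301, 0.3794]
orientation: [0.707, -0.005, 0.707, 0.005]
ft_force: [1.2, -0.2, -0.3]
finger_gap: 0.0655
```

```bash
python3 - <<'E'
from h import *
save(eyes.camera("scene"),"s12",(150,130,470,470),2)
save(eyes.camera("wrist"),"w12"); t=eyes.camera("top"); save(t,"t12")
rows([])
for cam in ["wrist","top"]:
    for l in ["carton_mid","packed_mid"]:
        for r in eyes.outline_of(l,cam)[:1]:
            b=cv2.boxPoints(cv2.minAreaRect(np.argwhere(r["region"])[:,::-1].astype(np.float32)))
            X=atz(cam,b,.051); print(cam,l,r["conf"],r["uv"],b.round().tolist(),X.mean(0).round(4))
E
```

```text
tcp [ 0.5092 -0.3303  0.3796] jaw 0.76 down [-0.  0. -1.] t 25.5 gap 0.0654 F [ 0.07 -0.28  0.31]
wrist carton_mid 0.73 [455.2, 164.7] [[409.0, 252.0], [417.0, 72.0], [495.0, 75.0], [487.0, 256.0]] [ 0.6059 -0.2875  0.051 ]
wrist packed_mid 0.72 [570.3, 163.2] [[517.0, 249.0], [534.0, 73.0], [621.0, 81.0], [604.0, 258.0]] [ 0.6968 -0.2856  0.051 ]
top carton_mid 0.57 [441.3, 217.4] [[412.0, 231.0], [412.0, 208.0], [469.0, 208.0], [469.0, 231.0]] [ 0.6049 -0.2824  0.051 ]
top packed_mid 0.85 [438.4, 183.7] [[409.0, 169.0], [467.0, 168.0], [467.0, 192.0], [409.0, 193.0]] [ 0.6994 -0.2819  0.051 ]
```

View pics/s12.png

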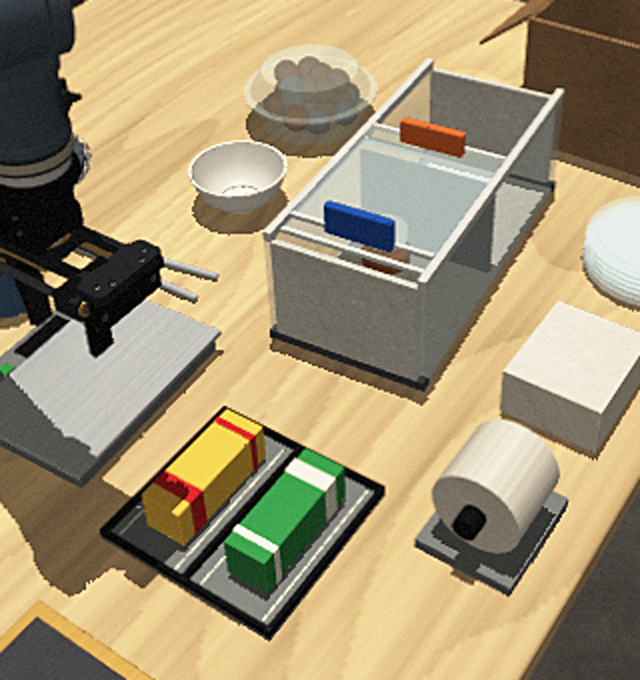

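View pics/w12.png

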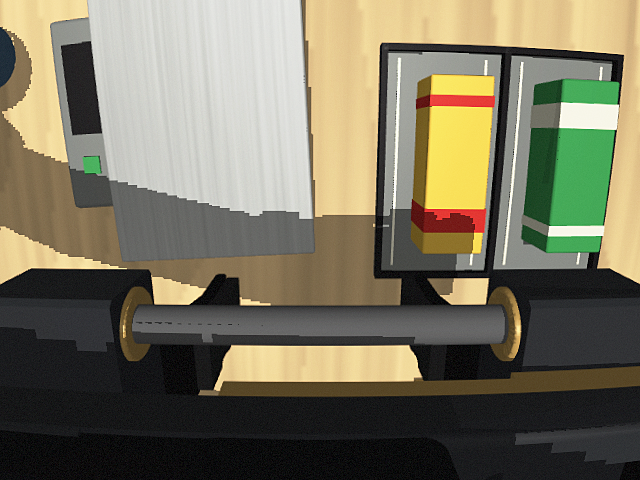

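View pics/t12.png

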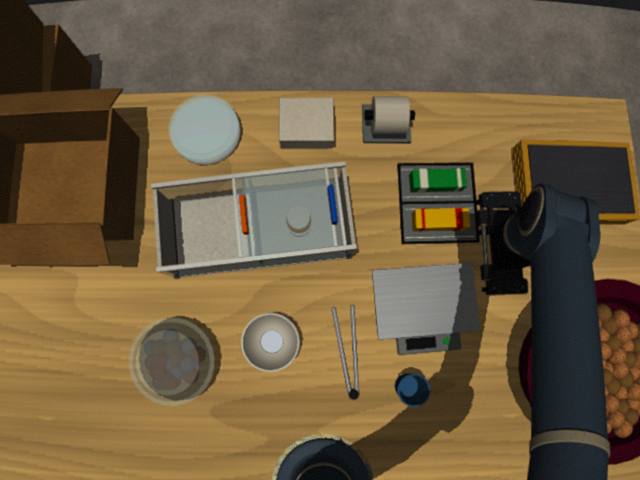

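The yellow carton lies in the near lane, flat and along it (about (441,218) in the top view). The green carton and the jar are where they were, and the arm is clear.

```bash
python3 -c "
from plant import job
print(job.hand_in())"
```

```text
the job is handed in; nothing more can be done
None
```

I finished the task and handed the job in at about 26 s of the 72 s allowed. The hand-in reports no verdict.

- **Door:** I pushed the left door over the right one until it met resistance, about 15 N and taken to be the stop. The slide is an estimated 150–165 mm against the 120 mm needed.
- **Scale:** I lifted the carton out and stood it on the scale. I tipped it onto its side about its bottom edge with a light grip, then released it. The pictures showed it lying flat on the platform with the fingers open and clear.
- **Tray:** I gripped it again at its middle and lowered it into the empty lane until the wrist force showed contact with the floor. Then I let go and backed away.

**Last checks:**
- **Carton position:** The wrist camera puts it at (0.606, −0.288) and the top camera at (0.605, −0.282). The lane centre is about (0.607, −0.289), so it is within roughly 7 mm, flat and along the lane.
- **Green carton:** It is at about the same pixels in the top view as before, so it has not visibly moved.
- **Jar:** It shows at the same place in the top view. I judged this by eye only.
- **Disagreement:** The ridge lines measured about 70 mm apart, not the 92 mm lane width given. The lane centre came out the same either way, and the carton lies between the lines.

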